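# Hats on the glazed dolls

## Robot

A 6-joint arm with a two-finger parallel gripper is mounted at the origin on the work surface. World frame = base frame: x ahead of the robot, y to its left, z up, the work surface at z = 0. Lengths are in m, angles in rad, forces in N, time in s.
With the tool pointing down it reaches from about 0.275 to 1 m from the base axis. Payload 8.4 kg.
Tool frame: the origin (TCP) lies on the centre line of the jaws, within the pads' length; the fingertips stand 17 mm ahead of it and the grasp point (between the pads) lies 2 mm behind it (bot.tcp_to_tips is the z of the fingertips in the tool frame, in m); z points along the fingers, y is the line along which they close (so a half turn about z gives the same grasp; the last joint's range is limited). The gripper opens to 85 mm and grips with 20 to 120 N. Pads are 22 mm wide; open, the fingers measure 114 mm over their backs; the gripper's body (76 mm by 85 mm) begins 54 mm behind the grasp point. The pads swing forward as they close: fully open they stand 13 mm farther back than shut.
Start: joints at [-1.27, 0.353, 1.633, -0, 1.155, -0.002], TCP at [0.186, -0.597, 0.248] pointing down, gripper open.
Joint ranges: [-2.63, 2.63], [-0.92, 2.1], [0.06, 2.66], [-1.3, 4.44], [0, 2.69], [-3.02, 3.02]. Speed limits (rad/s): [2.22, 2.22, 2.79, 3.14, 3.14, 3.14].

## Interface

Orientations are given as a unit quaternion [x, y, z, w].
In Python, from workcell import bot, hand, kinematics, get_obs, vision, hand_in gives the robot as it stands. The module is installed in compiled form; this text tells all that it offers. Calls block until the motion is done:
- bot.reach(position, orientation): joint-space move of the TCP to a pose.
- bot.servo_line(position, ori=None, velocity=0.15): straight line of the TCP; ori=None keeps the orientation; velocity is the mean speed in m/s.
- bot.goto_joints(angles): joint-space move.
- hand.move_gripper(opening, strength=None): finger opening in m; strength is the grip in N (None keeps the last); returns when the fingers have stopped.
- bot.dwell(seconds).
- kinematics.solve_ik(position, orientation): joint angles nearest the present ones, or None.
- get_obs(): the state.
- vision.read_camera(name): name is "scene" or "top"; returns a dict with "frame" (420x560x3 uint8, red, green, blue), "intrinsics" (3x3 intrinsics, pixels), "dist" ([k1, k2, p1, p2, k3] as OpenCV has them; the pictures are not rectified), "view" (4x4, takes a point from world to camera coordinates). Camera axes: x right, y down, z forward; pixel columns grow to the right and rows downward; lengths in m; the calibration is good to about 2 mm. A picture is of the moment at which its call begins. There is no depth.
A pose or a line that the arm cannot do raises bot.IKError and nothing moves.
- hand_in(): hands the job in; it is judged then, once.
The state is a dict: "time_s": time; "joint_pos": joint angles; "joint_vel": joint speeds; "joint_efforts": joint torques, N m; "position": TCP position; "orientation": TCP orientation; "wrist_force": force on the tool from outside, world axes, zero at the start; "ft_torque": the same for the moment, N m; "gripper_width": finger opening in m; "grip_force": force on a finger pad.
Only numpy, scipy, OpenCV 4.12 (cv2) and the standard library are available. Lean on these libraries where they do the work, as an engineer would, in place of code of your own. Each camera call takes 0.05 s, during which the arm holds its last target. There are 200 camera calls.

## Task

Give the four glazed dolls on the decorating table their hats: set each glazed hat gently on the head of the doll in the same colour (yellow, white, blue, green), so that it sits level and all the way down and every doll is left standing where it is. The unglazed clay doll and the unglazed clay hat are not finished yet: leave them where they are.

Things in the scene. Friction and masses are not known exactly. Their poses are not given: they have to be found in the camera images.
- hat_yellow: Yellow glazed ceramic sun hat, lying brim down on the table. Round brim 88 mm across, 6 mm thick; upright round crown 44 mm across, its top 38 mm above the brim's underside. Underneath, a recess 36 mm across and 16 mm deep takes a doll's head. About 90 g. Origin: centre of the brim's underside; z up through the crown.
- doll_yellow: Glazed, in a yellow dress: ceramic doll, loose, 150 mm tall, about 0.7 kg: bell skirt 97 mm across at the foot, waist 32 mm at 97 mm height, arms to 37 mm either side at 100 mm, shoulders at 119 mm, head 27 mm across, its flat top 18 mm across at 150 mm, black-haired. Origin: centre of the underside, straight below the head; z up. Hat fully on: brim underside 134 mm above this origin.
- hat_white: White glazed ceramic sun hat, lying brim down on the table. Round brim 88 mm across, 6 mm thick; upright round crown 44 mm across, its top 38 mm above the brim's underside. Underneath, a recess 36 mm across and 16 mm deep takes a doll's head. About 90 g. Origin: centre of the brim's underside; z up through the crown.
- doll_white: Glazed, in a white dress: ceramic doll, loose, 150 mm tall, about 0.7 kg: bell skirt 97 mm across at the foot, waist 32 mm at 97 mm height, arms to 37 mm either side at 100 mm, shoulders at 119 mm, head 27 mm across, its flat top 18 mm across at 150 mm, black-haired. Origin: centre of the underside, straight below the head; z up. Hat fully on: brim underside 134 mm above this origin.
- hat_blue: Blue glazed ceramic sun hat, lying brim down on the table. Round brim 88 mm across, 6 mm thick; upright round crown 44 mm across, its top 38 mm above the brim's underside. Underneath, a recess 36 mm across and 16 mm deep takes a doll's head. About 90 g. Origin: centre of the brim's underside; z up through the crown.
- doll_blue: Glazed, in a blue dress: ceramic doll, loose, 150 mm tall, about 0.7 kg: bell skirt 97 mm across at the foot, waist 32 mm at 97 mm height, arms to 37 mm either side at 100 mm, shoulders at 119 mm, head 27 mm across, its flat top 18 mm across at 150 mm, black-haired. Origin: centre of the underside, straight below the head; z up. Hat fully on: brim underside 134 mm above this origin.
- hat_green: Green glazed ceramic sun hat, lying brim down on the table. Round brim 88 mm across, 6 mm thick; upright round crown 44 mm across, its top 38 mm above the brim's underside. Underneath, a recess 36 mm across and 16 mm deep takes a doll's head. About 90 g. Origin: centre of the brim's underside; z up through the crown.
- doll_green: Glazed, in a green dress: ceramic doll, loose, 150 mm tall, about 0.7 kg: bell skirt 97 mm across at the foot, waist 32 mm at 97 mm height, arms to 37 mm either side at 100 mm, shoulders at 119 mm, head 27 mm across, its flat top 18 mm across at 150 mm, black-haired. Origin: centre of the underside, straight below the head; z up. Hat fully on: brim underside 134 mm above this origin.
- hat_clay: Unglazed, bare orange-brown clay ceramic sun hat, lying brim down on the table. Round brim 88 mm across, 6 mm thick; upright round crown 44 mm across, its top 38 mm above the brim's underside. Underneath, a recess 36 mm across and 16 mm deep takes a doll's head. About 90 g. Origin: centre of the brim's underside; z up through the crown.
- doll_clay: Unglazed, all of bare orange-brown clay: ceramic doll, loose, 150 mm tall, about 0.7 kg: bell skirt 97 mm across at the foot, waist 32 mm at 97 mm height, arms to 37 mm either side at 100 mm, shoulders at 119 mm, head 27 mm across, its flat top 18 mm across at 150 mm, hatless. Origin: centre of the underside, straight below the head; z up. It gets no hat.
Things that resemble listed ones, but are neither listed nor needed, are in the scene too. What is shaped like the hat_green but pink or red is not meant.

How it is judged:
At the end, for the whole second after the job is handed in: Each glazed hat sits on the doll of its colour: centred within 10 mm, brim underside 129 to 140 mm above the doll's foot, level within 7 degrees, at rest. Dolls upright within 5 degrees, glazed ones within 30 mm of their start; unglazed doll and hat within 20 mm of theirs, the hat flat (horizontal distance between hat_yellow and doll_yellow below 0.01 m and z of hat_yellow in the frame of doll_yellow between 0.129 and 0.14 m and angle between each of hat_yellow, hat_white, hat_blue, hat_green, hat_clay's own z axis and vertical below 0.12 rad and angle between each of doll_yellow, doll_white, doll_blue, doll_green, doll_clay's own z axis and vertical below 0.08 rad and distance of each of doll_yellow, doll_white, doll_blue, doll_green from where it was at the start of the episode below 0.03 m and linear speed of each of hat_yellow, doll_yellow, hat_white, doll_white, hat_blue, doll_blue, hat_green, doll_green below 0.02 m/s and horizontal distance between hat_white and doll_white below 0.01 m and z of hat_white in the frame of doll_white between 0.129 and 0.14 m and horizontal distance between hat_blue and doll_blue below 0.01 m and z of hat_blue in the frame of doll_blue between 0.129 and 0.14 m and horizontal distance between hat_green and doll_green below 0.01 m and z of hat_green in the frame of doll_green between 0.129 and 0.14 m and distance of each of hat_clay, doll_clay from where it was at the start of the episode below 0.02 m); the robot touches nothing.
It fails at once if a glazed hat is let fall instead of set down (falls free of the fingers faster than 0.5 m/s, a drop of about 13 mm) ((linear speed of hat_yellow above 0.5 m/s and contact force between the fingers and hat_yellow below 0.05 N) or (linear speed of hat_white above 0.5 m/s and contact force between the fingers and hat_white below 0.05 N) or (linear speed of hat_blue above 0.5 m/s and contact force between the fingers and hat_blue below 0.05 N) or (linear speed of hat_green above 0.5 m/s and contact force between the fingers and hat_green below 0.05 N)).
It fails at once if a hat is pressed hard onto its doll (over 40 N between them) (contact force between hat_yellow and doll_yellow above 40 N or contact force between hat_white and doll_white above 40 N or contact force between hat_blue and doll_blue above 40 N or contact force between hat_green and doll_green above 40 N).
It fails at once if a glazed doll is tipped (over 20 degrees) (angle between any of doll_yellow, doll_white, doll_blue, doll_green's own z axis and vertical above 0.35 rad).
It fails at once if the unglazed doll or the unglazed hat is shifted by over 20 mm or tipped (distance of any of hat_clay, doll_clay from where it was at the start of the episode above 0.02 m or angle between doll_clay's own z axis and vertical above 0.35 rad).
It also fails if it takes over 128 s, if anything falls off the work surface, if the arm or the gripper's body presses on something with over 40 N, if the wrist force passes 120 N, or if a joint passes its speed limit or range.

## Working session

There is one attempt and no reset: what is moved stays moved. The work goes in short steps, each a Python script; the robot and the scene stay as the last script left them, time stands still between calls to the robot, and variables do not carry over. Pictures are saved under pics/ and viewed, at most 14 in all, crops included, and the job is handed in when it is done.

```bash
mkdir -p pics; python3 - <<'E'
from workcell import *
import cv2,numpy as np
for n in("scene","top"):
    r=vision.read_camera(n); cv2.imwrite(f"pics/{n}0.png",cv2.resize(r["frame"][:,:,::-1],(800,600),interpolation=cv2.INTER_CUBIC))
    np.savez(f"{n}0.npz",**{k:np.array(v) for k,v in r.items()})
    V=np.array(r["view"]); print(n,np.array(r["intrinsics"]).tolist(),r["dist"],V.round(3).tolist(),(-V[:3,:3].T@V[:3,3]).round(3))
print(get_obs())
E
```

```text
scene [[406.97237867147754, 0.0, 291.40044384939176], [0.0, 406.97237867147754, 211.07704569756666], [0.0, 0.0, 1.0]] [-0.11670496  0.          0.          0.          0.        ] [[0.367, 0.93, -0.011, -0.155], [0.595, -0.244, -0.766, -0.27], [-0.715, 0.275, -0.643, 1.428], [0.0, 0.0, 0.0, 1.0]] [ 1.238 -0.314  0.711]
top [[413.02745738380065, 0.0, 277.5439565480247], [0.0, 413.02745738380065, 209.04115025256013], [0.0, 0.0, 1.0]] [-0.06871064  0.          0.          0.          0.        ] [[0.021, -1.0, -0.003, -0.018], [-0.995, -0.021, -0.093, 0.484], [0.093, 0.005, -0.996, 1.176], [0.0, 0.0, 0.0, 1.0]] [ 0.373 -0.014  1.216]
{'time_s': 0.1, 'joint_pos': array([-1.27044994e+00,  3.53600914e-01,  1.63403801e+00,  2.11066684e-05,
        1.15521397e+00, -2.36979301e-03]), 'joint_vel': array([-0.00104577, -0.00350687, -0.0015338 , -0.00290651,  0.00035484,
       -0.00185685]), 'joint_efforts': array([ 3.17040235e-05, -6.06358910e+01, -3.42819500e+01, -1.27439266e-04,
        3.90587171e-03, -2.55047661e-05]), 'position': array([ 0.18622716, -0.59619257,  0.2476323 ]), 'orientation': array([ 9.88567662e-01,  1.50776589e-01, -8.39884065e-05, -6.24573912e-04]), 'wrist_force': array([0.07299233, 0.22029813, 0.29300504]), 'ft_torque': array([-0.03349688, -0.03555073,  0.01925535]), 'grip_force': 0.0, 'gripper_width': 0.08494268308921128}
```

View pics/scene0.png

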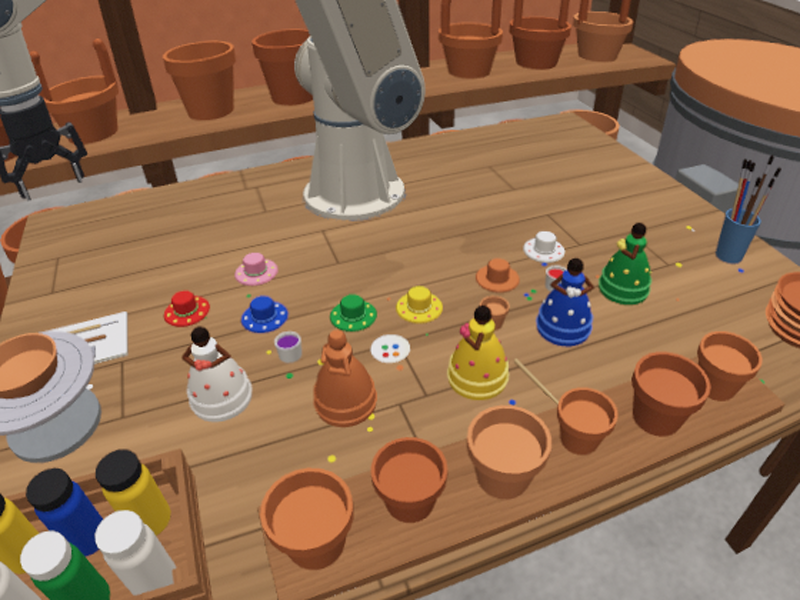

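View pics/top0.png

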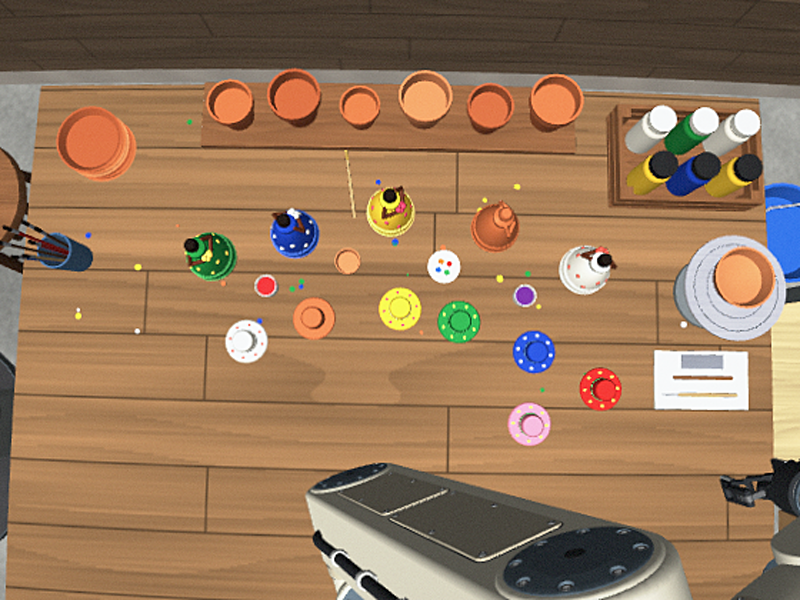

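```bash
cat > crop.py <<'E'
import cv2,numpy as np
def crop(n,out,x0,y0,w,h,s,src=None):
    r=np.load(n+".npz"); im=cv2.undistort(r["frame"],r["intrinsics"],r["dist"])[:,:,::-1]
    c=cv2.resize(im[y0:y0+h,x0:x0+w],None,fx=s,fy=s,interpolation=cv2.INTER_CUBIC)
    for g in range(-(-x0//10)*10,x0+w,10):
        X=int((g-x0+.5)*s); cv2.line(c,(X,0),(X,9 if g%50 else 18),(255,0,255),1); 
        if g%50==0: cv2.putText(c,str(g),(X+2,18),0,.4,(255,0,255))
    for g in range(-(-y0//10)*10,y0+h,10):
        Y=int((g-y0+.5)*s); cv2.line(c,(0,Y),(9 if g%50 else 18,Y),(255,0,255),1)
        if g%50==0: cv2.putText(c,str(g),(2,Y-2),0,.4,(255,0,255))
    cv2.imwrite(out,c)
E
python3 - <<'E'
from crop import crop
crop("top0","pics/topc.png",120,120,320,200,2.5)
crop("scene0","pics/scl.png",105,145,200,150,4)
crop("scene0","pics/scr.png",265,145,200,150,4)
E
```

```text
(no output)
```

View pics/topc.png

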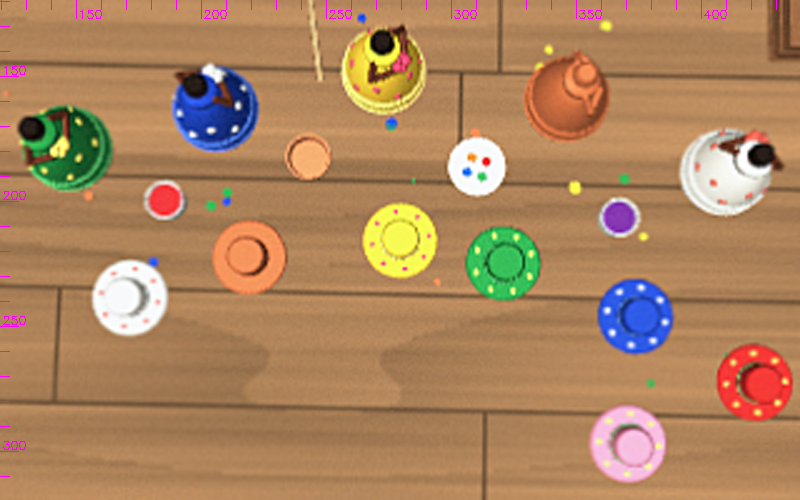

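View pics/scl.png

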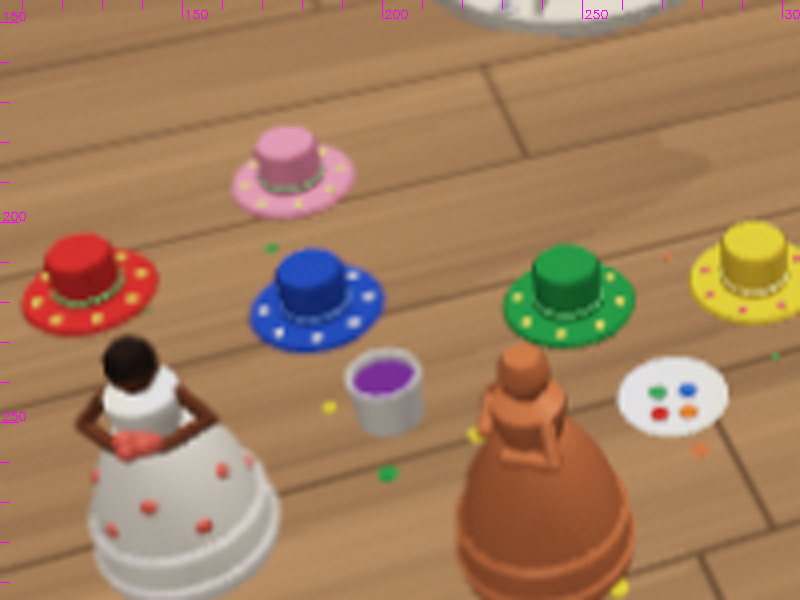

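View pics/scr.png

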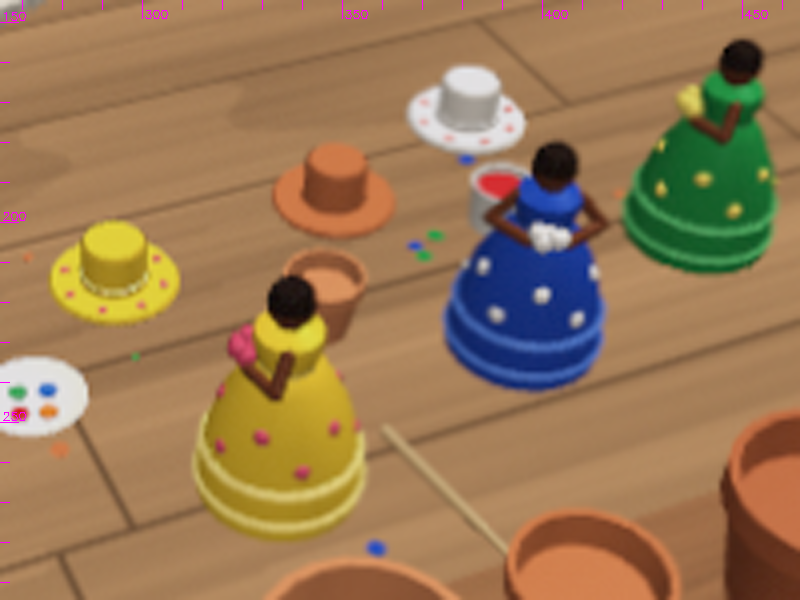

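```bash
cat > tri.py <<'E'
import cv2,numpy as np
def cam(n):
    r=np.load(n+".npz"); return r["intrinsics"]@r["view"][:3]
def tri(pt,ps,nt="top0",ns="scene0"):
    X=cv2.triangulatePoints(cam(nt),cam(ns),np.array(pt,float),np.array(ps,float)).ravel(); return X[:3]/X[3]
def plane(p,z,n="top0"):
    P=cam(n); A=np.c_[P[:,:2],P[:,2]*z+P[:,3],]; v=np.linalg.solve(A,[*p,1]); return v[:2]/v[2]
E
python3 - <<'E'
from tri import *
t=lambda x,y:(x/2.5+120-.3,y/2.5+120-.3)
L=lambda x,y:(x/4+105-.4,y/4+145-.4)
R=lambda x,y:(x/4+265-.4,y/4+145-.4)
D=dict(crown_y=(t(401,237),R(115,241)),crown_yL=(t(401,237),L(754,241)),crown_g=(t(506,261),L(567,264)),crown_b=(t(640,316),L(311,269)),crown_w=(t(124,296),R(471,82)),
brim_y=(t(400,240),R(115,284)),brim_g=(t(503,263),L(570,302)),brim_b=(t(635,316),L(317,306)),brim_w=(t(130,298),R(467,115)),
head_y=(t(381,42),R(292,301)),head_b=(t(196,85),R(555,166)),head_g=(t(32,129),R(741,62)),head_w=(t(761,155),L(130,363)),head_c=(t(584,74),L(523,371)))
for k,(a,b) in D.items():
    X=tri(a,b);P=cam("scene0")@[*X,1]; z=dict(c=.038,b=.005,h=.138)[k[0]]
    print(k,X.round(4),"res",(P[:2]/P[2]-b).round(2),"top@z",plane(a,z).round(4),"scene@z",plane(b,z,"scene0").round(4))
E
```

```text
crown_y [ 0.4676 -0.0137  0.0368] res [-0.57  0.03] top@z [ 0.467 -0.015] scene@z [ 0.4695 -0.0128]
crown_yL [ 0.4675 -0.014   0.0368] res [-0.44  0.02] top@z [ 0.467 -0.015] scene@z [ 0.4692 -0.0134]
crown_g [ 0.4425 -0.1343  0.0361] res [-0.52 -0.  ] top@z [ 0.4421 -0.1354] scene@z [ 0.4453 -0.1336]
crown_b [ 0.3829 -0.2883  0.0347] res [-0.25 -0.01] top@z [ 0.3828 -0.2881] scene@z [ 0.3874 -0.2878]
crown_w [0.3935 0.3007 0.0356] res [-0.35  0.05] top@z [0.393  0.2991] scene@z [0.3967 0.2995]
brim_y [ 0.4669 -0.0131 -0.0011] res [-0.35  0.02] top@z [ 0.4661 -0.0139] scene@z [ 0.4738 -0.0148]
brim_g [ 0.442  -0.1346  0.0031] res [-0.38  0.  ] top@z [ 0.4416 -0.1353] scene@z [ 0.4445 -0.1341]
brim_b [ 0.383  -0.2899  0.0034] res [-0.18 -0.01] top@z [ 0.3829 -0.29  ] scene@z [ 0.3852 -0.2895]
brim_w [0.3921 0.3022 0.0045] res [-0.51  0.07] top@z [0.3914 0.3007] scene@z [0.3929 0.3034]
head_y [0.6669 0.0107 0.1383] res [ 0.04 -0.  ] top@z [0.667  0.0107] scene@z [0.6665 0.0108]
head_b [0.6168 0.2068 0.1377] res [-0.26  0.04] top@z [0.6164 0.2062] scene@z [0.6172 0.2072]
head_g [0.5662 0.3792 0.1368] res [-0.33  0.07] top@z [0.5655 0.3781] scene@z [0.5676 0.3787]
head_w [ 0.5537 -0.3919  0.138 ] res [-0.24 -0.02] top@z [ 0.5536 -0.3923] scene@z [ 0.554  -0.3914]
head_c [ 0.6366 -0.2057  0.1383] res [0.05 0.  ] top@z [ 0.6367 -0.2056] scene@z [ 0.6362 -0.2057]
```

```bash
cat > job.py <<'E'
from workcell import bot,hand,get_obs,vision
import numpy as np
HAT=dict(yellow=(.4672,-.0140),green=(.4423,-.1347),blue=(.3830,-.2890),white=(.3925,.3008))
DOLL=dict(yellow=(.6669,.0107),blue=(.6167,.2066),green=(.5660,.3787),white=(.5537,-.3920))
ZG,ZC=.027,.27
def q(p):
    h=(np.arctan2(p[1],p[0])+np.pi/2)/2; return [np.cos(h),np.sin(h),0,0]
def say(s):
    o=get_obs(); print(s,"t%.1f"%o["time_s"],o["position"].round(4),"F",o["wrist_force"].round(2),"w %.4f g %.1f"%(o["gripper_width"],o["grip_force"]))
    return o
def snap(name):
    r=vision.read_camera(name[:-1]); np.savez(name+".npz",**{k:np.array(v) for k,v in r.items()})
def pick(c):
    x,y=HAT[c]; Q=q((x,y))
    bot.reach([x,y,.15],Q); hand.move_gripper(.07,25)
    bot.servo_line([x,y,ZG],velocity=.12); say("at hat")
    hand.move_gripper(0,25); o=say("gripped")
    bot.servo_line([x,y,ZC],velocity=.2); o2=say("lifted")
    return o["position"][2]
def over(c,off=(0,0)):
    x,y=np.add(DOLL[c],off); bot.reach([x,y,ZC],q((x,y))); say("over doll")
def place(c,zg,off=(0,0),zd=.134):
    x,y=np.add(DOLL[c],off); z=zd+zg
    bot.servo_line([x,y,z+.022],velocity=.12); bot.dwell(.3); f0=get_obs()["wrist_force"]
    h=.020
    while h>-.004:
        bot.servo_line([x,y,z+h],velocity=.03 if h>.003 else .01)
        f=get_obs()["wrist_force"]-f0
        if abs(f[2])>2.5 or np.hypot(*f[:2])>4: break
        h-=.002 if h>.003 else .0007
    print("contact h %.4f dF"%h,f.round(2)); say("down"); return h
def release(c,off=(0,0)):
    x,y=np.add(DOLL[c],off)
    hand.move_gripper(.065); bot.servo_line([x,y,ZC],velocity=.15); say("released")
E
python3 - <<'E'
from job import *
p=get_obs()["position"]; bot.servo_line([p[0],p[1],.3],velocity=.2)
zg=pick("yellow"); over("yellow"); snap("top1"); snap("scene1"); print(zg)
from crop import crop
crop("scene1","pics/s1.png",250,80,200,150,4)
E
```

```text
at hat t4.3 [ 0.4677 -0.014   0.0275] F [0.43 0.46 0.08] w 0.0702 g 0.0
gripped t4.7 [ 0.4675 -0.014   0.0277] F [-1.81 -0.45  6.3 ] w 0.0430 g 24.7
lifted t6.1 [ 0.4665 -0.014   0.269 ] F [-0.33  0.25 -0.86] w 0.0433 g 25.6
over doll t6.9 [0.6655 0.0105 0.269 ] F [-0.59 -0.06 -0.24] w 0.0436 g 25.6
0.027718846537934144
```

View pics/s1.png

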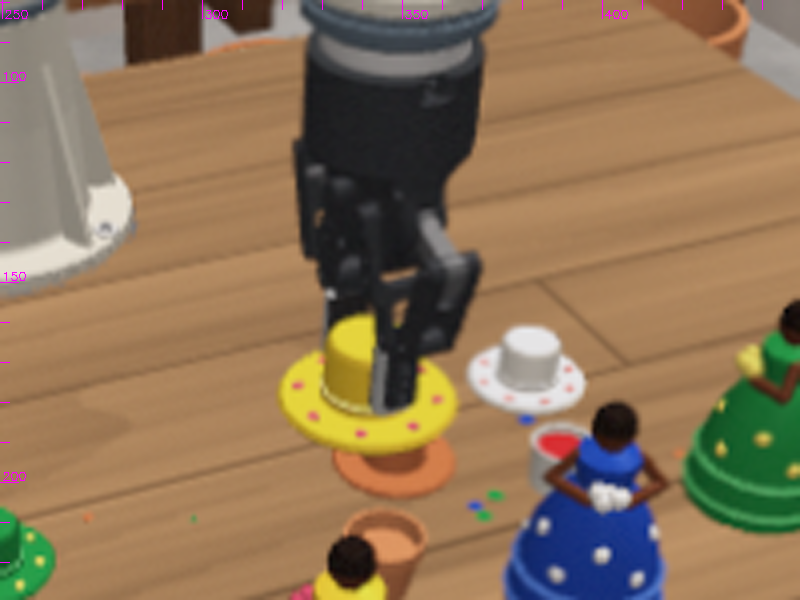

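```bash
python3 - <<'E'
from job import *
from tri import plane
o=say("now"); print(plane((368.5/4+250-.4,398/4+80-.4),o["position"][2]-.0277+.004,"scene1"))
h=place("yellow",.0277)
E
```

```text
now t7.0 [0.6654 0.0104 0.27  ] F [ 0.26 -0.54 -1.04] w 0.0432 g 25.6
[0.66961009 0.01070382]
contact h -0.0001 dF [ 0.39 -0.03  3.36]
down t11.5 [0.667  0.0107 0.1618] F [-0.13 -0.28  1.93] w 0.0434 g 25.8
```

Contact came exactly at the expected seating height. Releasing it and doing the next hat.

```bash
sed -i 's/ZG,ZC=.027/ZG,ZC=.030/' job.py; python3 - <<'E'
from job import *
release("yellow"); zg=pick("green"); over("green"); h=place("green",zg); print(zg)
if abs(h)<.002: release("green")
snap("scene2"); snap("top2")
from crop import crop
crop("scene2","pics/s2.png",300,110,200,150,4)
E
```

```text
released t12.7 [0.6663 0.0107 0.269 ] F [0.45 0.89 0.03] w 0.0650 g 0.0
at hat t15.2 [ 0.4427 -0.1348  0.0305] F [ 0.03 -0.04 -0.49] w 0.0694 g 0.0
gripped t15.6 [ 0.4427 -0.1348  0.0307] F [-0.01 -0.21  6.44] w 0.0432 g 24.6
lifted t16.9 [ 0.4416 -0.1345  0.269 ] F [-0.24 -0.97 -1.19] w 0.0431 g 26.3
over doll t18.8 [0.5664 0.3775 0.2701] F [ 0.25  0.3  -0.7 ] w 0.0434 g 26.2
contact h -0.0001 dF [-1.19  0.51  2.93]
down t23.3 [0.5661 0.3788 0.1648] F [-0.58  0.59  1.19] w 0.0428 g 26.3
0.03072796256278217
released t24.5 [0.5655 0.3784 0.269 ] F [-0.32 -0.56 -0.3 ] w 0.0646 g 0.0
```

View pics/s2.png

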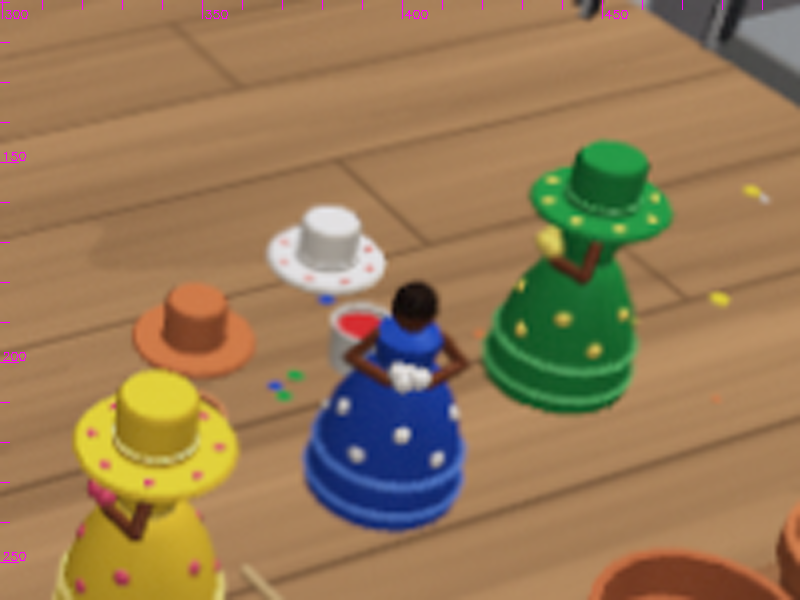

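Both the yellow (crop ~155,435) and green (~602,190) hats sit level and fully down on their dolls. Next, blue and white.

```bash
python3 - <<'E'
from job import *
for c in("blue","white"):
    zg=pick(c); over(c); h=place(c,zg)
    if abs(h)>.002: print("stop",c); break
    release(c)
else: bot.reach([.35,-.05,.35],q((.35,-.05)))
snap("scene3"); snap("top3")
import cv2
cv2.imwrite("pics/s3.png",cv2.resize(np.load("scene3.npz")["frame"][110:320,110:390:,::-1],(800,600),interpolation=cv2.INTER_CUBIC))
from crop import crop
crop("top3","pics/t3.png",120,120,320,200,2.5); crop("scene3","pics/s3.png",110,110,390,190,2)
E
```

```text
at hat t28.5 [ 0.3834 -0.2893  0.0305] F [ 1.35  0.82 -0.55] w 0.0701 g 0.0
gripped t28.8 [ 0.3834 -0.2893  0.0308] F [-1.04 -0.63  4.98] w 0.0428 g 24.8
lifted t30.2 [ 0.3825 -0.2886  0.269 ] F [ 0.78  0.2  -1.15] w 0.0431 g 25.9
over doll t32.1 [0.6168 0.2055 0.27  ] F [-1.19  1.29 -0.78] w 0.0433 g 25.9
contact h -0.0008 dF [-2.75 -1.52  7.52]
down t36.9 [0.6168 0.2067 0.1648] F [-2.32 -1.24  6.73] w 0.0434 g 26.4
released t38.1 [0.6161 0.2064 0.269 ] F [0.01 0.4  1.02] w 0.0649 g 0.0
at hat t40.5 [0.3929 0.3011 0.0305] F [-0.09  0.35 -0.35] w 0.0699 g 0.0
gripped t40.9 [0.3929 0.3011 0.0308] F [-0.24 -0.22  5.9 ] w 0.0434 g 24.8
lifted t42.2 [0.3919 0.3004 0.2689] F [-0.54 -0.51  0.21] w 0.0433 g 25.5
over doll t44.7 [ 0.5542 -0.3911  0.2701] F [ 0.26  0.66 -0.44] w 0.0430 g 25.5
contact h -0.0008 dF [0.29 2.67 6.71]
down t49.5 [ 0.5538 -0.3921  0.1648] F [-0.83  1.97  6.1 ] w 0.0429 g 26.2
released t50.7 [ 0.5532 -0.3917  0.2689] F [ 0.18 -0.3  -0.65] w 0.0649 g 0.0
```

View pics/s3.png

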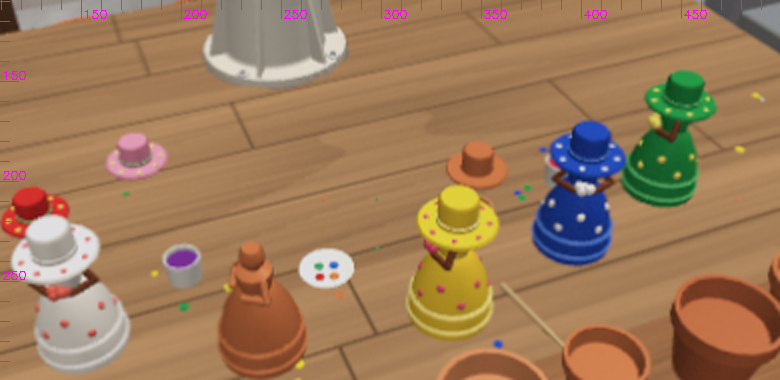

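View pics/t3.png

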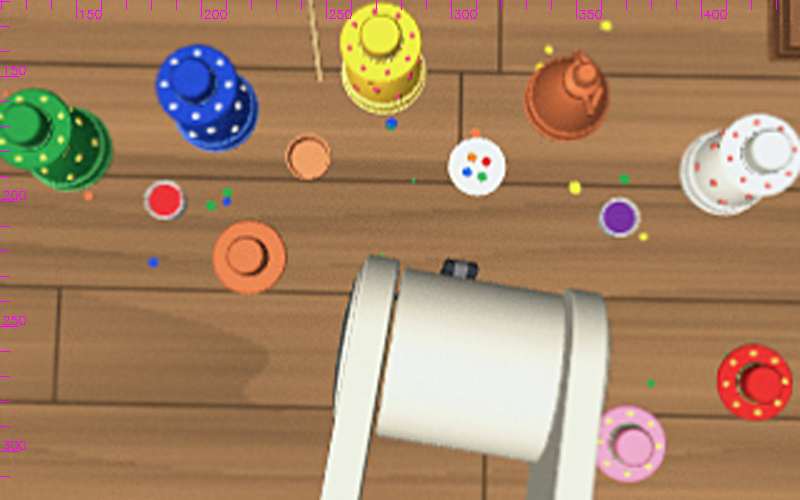

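The top view puts the brim centres at yellow (380,42), blue (196,85), green (32,128) and white (761,154). Each is on the head position measured earlier. All four hats look level, and the clay doll and clay hat have not moved.

```bash
python3 -c "
from workcell import *
print(hand_in())"
```

```text
the job is handed in; nothing more can be done
None
```

All four glazed hats are on their matching dolls, looking level and centred in both camera views and seated at the expected height; the clay doll and hat look unmoved, and I handed the job in after about 52 s of robot time (hand-in returned no verdict).

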